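Lift the loaded tomato carrier off the balance and hold it level

TASK

The grey carrier with the four tomatoes is standing on the pan of the balance and I want to zero the empty pan. Take the carrier by its handle, lift it straight up without dragging or tipping it, and keep it still and level about a hand's breadth (some 9 cm) above the pan with all four tomatoes in it, for at least three seconds; finish while still holding it there, do not put it down. Do not push on the balance with the gripper or the arm, and leave everything else on the bench where it is.

Things in the scene. Friction and masses are not known exactly. Their poses are not given: they have to be found in the camera images.
- pan (a point): Centre of the top of the balance's square steel pan (172 x 172 mm, level, 85 mm above the bench). The white top-loading balance is fixed to the bench. Axes: -x to its display (front), y to its left, z up. Its housing stays below the pan's top, is 212 mm wide (y) and reaches 101 mm behind and 215 mm in front of the pan centre.
- tray_handle (a point): Middle of the straight handle bar of the loose grey plastic carrier on the pan. Bar 16 mm thick (x), 16 mm tall (z), running along y, free for 95 mm either way from here to the uprights. This point is 118 mm above the carrier's underside; between bar and tomatoes (tops with stalks 50 mm above the underside) is free space. Axes: x across the bar, y along it, z up.
- tray_bottom (a point): Centre of the carrier's underside, same axes. 122 mm (x) by 200 mm (y, 210 over the uprights), walls 40 mm high, floor and walls 3 mm, a 30 mm high rib under the handle parts two open bays with two tomatoes each. Empty about 180 g (within a tenth). The load often stands nearer one end: its centre of mass may lie up to 30 mm along y from the handle's middle.
- tray_middle (a point): Centre of the carrier half-way up, 63 mm above its underside, same axes.
- tomato1_mid (a point): Centre of a red tomato in the carrier's bay on the -x side: 46 mm diameter, 39 mm tall, about 52 g (35 to 70 g), standing loose on the carrier's floor; this point is 19.5 mm above its foot.
- tomato2_mid (a point): Centre of a red tomato in the carrier's bay on the -x side: 46 mm diameter, 39 mm tall, about 52 g (35 to 70 g), standing loose on the carrier's floor; this point is 19.5 mm above its foot.
- tomato3_mid (a point): Centre of a red tomato in the carrier's bay on the +x side: 46 mm diameter, 39 mm tall, about 52 g (35 to 70 g), standing loose on the carrier's floor; this point is 19.5 mm above its foot.
- tomato4_mid (a point): Centre of a red tomato in the carrier's bay on the +x side: 46 mm diameter, 39 mm tall, about 52 g (35 to 70 g), standing loose on the carrier's floor; this point is 19.5 mm above its foot.
- spare_tomato1_mid (a point): Centre of a loose tomato on the bench, not part of the job (46 mm diameter, 39 mm tall).
- spare_tomato2_mid (a point): Centre of a loose tomato on the bench, not part of the job (46 mm diameter, 39 mm tall).
- reagent_bottle_mid (a point): Centre, half-way up, of a white bottle with a red cap standing on the bench, not part of the job (72 mm diameter, 150 mm tall).
- beaker_mid (a point): Centre, half-way up, of an empty glass beaker standing on the bench, not part of the job (68 mm diameter, 90 mm tall).
Not all that is in view belongs to the job. What is shaped like the part that bears tray_handle but pink or red is not meant.

How it is judged:
By the outcome, as a careful person would: the job done as asked, in the order asked, and still so for the second after the job is handed in, while the arm keeps its last pose, push and grip.
It also fails if it takes over 38 s, if anything falls off the work surface, if the arm or the gripper's body presses on something with over 40 N, if the wrist force passes 120 N, or if a joint passes its speed limit or range.

ROBOT

A 6-joint arm with a two-finger parallel gripper is mounted at the origin on the work surface. World frame = base frame: x ahead of the robot, y to its left, z up, the work surface at z = 0. Lengths are in m, angles in rad, forces in N, time in s.
With the tool pointing down it reaches from about 0.4 to 0.825 m from the base axis. Payload 7 kg.
Tool frame: the origin (TCP) lies at the centre of the arm's flange, where the gripper is bolted on; the fingertips stand ctrl.tip_reach ahead of it and the grasp point (between the pads) lies 159 mm ahead of it (ctrl.tip_reach is the distance from the TCP to the fingertips, in m); z points along the fingers, y is the line along which they close (so a half turn about z gives the same grasp; the last joint's range is limited). The gripper opens to 88 mm and grips with 3 to 60 N. Pads are 19 mm wide; open, the fingers measure 130 mm over their backs; the gripper's body (78 mm by 193 mm) begins 47 mm behind the grasp point.
Start: joints at [1.469, 0.359, 0.012, 0, -1.224, -0.288], TCP at [0.257, 0.624, 0.405] pointing down, gripper open.
Joint ranges: [-3.07, 3.07], [-1.43, 2.12], [-1.02, 1.25], [-3.03, 1.67], [-3.05, -0], [-3.03, 3.03]. Speed limits (rad/s): [2.39, 2.39, 3.01, 3.14, 3.14, 3.14].

INTERFACE

Orientations are given as a unit quaternion [w, x, y, z].
In Python, from cell import monitor, cams, ctrl gives the robot as it stands.
- The arm moves only by the tool step_arm, never from a script. Its argument "steps" is a list of rows, each an object with "linear": the shift along the world's x, y, z in m, a list of three; "roll": the turn about the world's z in degrees; "claw": the opening, from 0 (shut) to 1 (fully open). In form: [{"linear": [tx, ty, tz], "roll": roll, "claw": claw}, ...]. A call has 1 to 12 rows; each row is the pose to reach, as a shift and turn from the pose commanded when the call began; what a row does not reach only later rows make up. A row lasts 1/8 s, in which the tool goes at most 62.5 mm and 10.7 degrees, less where a joint would pass 70% of its speed; a pose out of reach is approached as far as the arm can. A call with a gripper value outside its range is refused whole. The fingers move at their own pace and stop on an object; the grip force is fixed at half the most. Time passes only in rows, so rows that repeat a pose let the fingers close. It gives the time, the measured TCP pose, the force, the opening and the grip force at its end, in the units of the state.
- monitor.get_state(): the state, without advancing time (a new reading comes with each control period).
- cams.grab_frame(name): name is "side" or "top" or "wrist"; returns a dict with "color" (400x640x3 uint8, red, green, blue), "range_z" (400x640 float32, m along the optical axis (not along the pixel's ray), 0 where there is no reading), "mtx" (3x3 intrinsics, pixels), "R" (3x3) and "t" (3): a world point X has camera coordinates R X + t. Camera axes: x right, y down, z forward; pixel columns grow to the right and rows downward; lengths in m; the calibration is good to about 2 mm. The wrist camera is an equidistant fisheye: a pixel r from the principal point sees the ray r / f radians off the axis. A picture is of the moment at which its call begins.
- ctrl.close_job(): hands the job in; it is judged then, once.
The state is a dict: "time": time; "q": joint angles; "joint_velocities": joint speeds; "effort": joint torques, N m; "ee_pos": TCP position; "eef_rot": TCP orientation; "contact_force": force on the tool from outside, world axes, zero at the start; "torque": the same for the moment, N m; "opening": finger opening in m; "gripper_force": force on a finger pad.
Only numpy, scipy, OpenCV 4.12 (cv2) and the standard library are available. Lean on these libraries where they do the work, as an engineer would, in place of code of your own. Each camera call takes 0.05 s, during which the arm holds its last target. There are 200 camera calls.

## Working session

There is one attempt and no reset: what is moved stays moved. The work goes in short steps, Python scripts to look and compute and a tool call to move; the robot and the scene stay as the last step left them, time stands still between calls to the robot, and variables do not carry over. Pictures are saved under pics/ and viewed, at most 10 in all, crops included, and the job is handed in when it is done.

Besides the shell and the picture viewer there is one more tool, called after "Call:" as a command line: name --argument value ..., lists and objects as JSON in quotes. step_arm: Moves the arm, as the interface text tells. Its arguments: {"type":"object","properties":{"steps":{"type":"array"}},"required":["steps"]}

```bash
mkdir -p pics; cat > h.py <<'E'
import numpy as np, cv2
from cell import monitor, cams, ctrl
def grab(n,f):
    d=cams.grab_frame(n); cv2.imwrite('pics/'+f+'.png',d['color'][:,:,::-1]); np.savez('pics/'+f+'.npz',**d); return d
def cloud(d):
    z=d['range_z']; K=d['mtx']; v,u=np.indices(z.shape)
    c=np.stack([(u-K[0,2])/K[0,0]*z,(v-K[1,2])/K[1,1]*z,z],-1)
    return (c-d['t'])@d['R']   # R^T (c-t)
E
python3 - <<'E'
from h import *
import cv2
a=grab('top','top1');b=grab('side','side1')
s=monitor.get_state();print(s,ctrl.tip_reach)
cv2.imwrite('pics/both.png',cv2.resize(np.vstack([a['color'],b['color']])[:,:,::-1],(480,600)))
E
```

```text
{'time': 0.1, 'q': array([ 1.46907217e+00,  3.59322159e-01,  1.11606565e-02, -2.89057507e-04,
       -1.22407430e+00, -2.88097088e-01]), 'joint_velocities': array([-8.50431128e-04, -9.17304535e-04,  1.92542706e-04,  1.75005102e-04,
        9.70139506e-04, -6.95787055e-05]), 'effort': array([-1.86981248e-03, -5.84166741e+01,  2.93748719e+01,  7.01561451e+00,
        1.01078243e-02, -5.23309711e-05]), 'ee_pos': array([0.25645899, 0.62420818, 0.40381965]), 'eef_rot': array([ 7.29260589e-04,  9.81055188e-01, -1.93727080e-01, -6.83302663e-05]), 'contact_force': array([-0.15789905, -0.66654729, -1.13883461]), 'torque': array([-0.04096544, -0.00839817, -0.03049712]), 'gripper_force': 0.0, 'opening': 0.0875196827396989} 0.1781
```

View pics/top1.png

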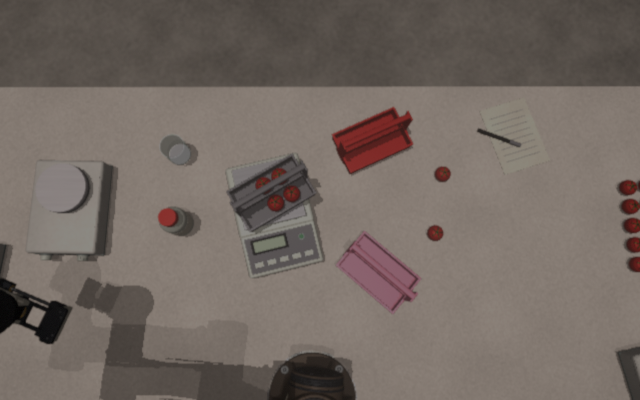

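View pics/side1.png

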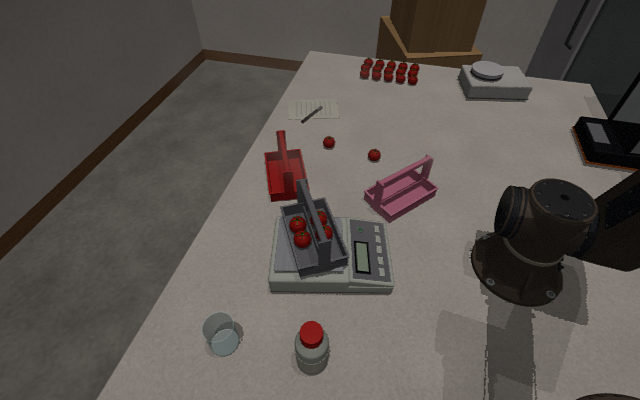

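Top view: the grey carrier is on the white balance at about (272,190), with its bar running from about (231,190) to (305,160). The red one at (372,140) and the pink one at (378,270) are decoys, so the grey one on the pan is meant. I'll measure the bar from the depth image and confirm it in a crop.

```bash
python3 - <<'E'
from h import *
for f,box in (('top1',(140,240,215,335)),('side1',(170,300,260,360))):
    d=np.load(f'pics/{f}.npz');P=cloud(d);r0,r1,c0,c1=box
    Q=P[r0:r1,c0:c1].reshape(-1,3);C=d['color'][r0:r1,c0:c1].reshape(-1,3).astype(int)
    ok=d['range_z'][r0:r1,c0:c1].ravel()>0
    h=ok&(Q[:,2]>.204)&(Q[:,2]<.222)
    B=Q[h];(c,sz,an)=cv2.minAreaRect(B[:,:2].astype(np.float32))
    print(f,len(B),'bar z',np.percentile(B[:,2],[5,50,95]).round(4),'rect',c,sz,an,'mean',B.mean(0).round(4))
    u,s,vt=np.linalg.svd(B[:,:2]-B[:,:2].mean(0),full_matrices=0);print('dir',vt[0],np.degrees(np.arctan2(vt[0,1],vt[0,0])), 'maxz',Q[ok,2].max())
    red=ok&(C[:,0]>1.8*C[:,1])&(Q[:,2]>.09); pts=Q[red]
    cr,l,cen=cv2.kmeans(pts.astype(np.float32),4,None,(3,50,1e-4),5,cv2.KMEANS_PP_CENTERS);print(cen.round(3),np.bincount(l.ravel()))
    pan=ok&(abs(Q[:,2]-.085)<.004);print('pan rect',cv2.minAreaRect(Q[pan,:2].astype(np.float32)))
t=np.load('pics/top1.npz')['color'][140:290,200:350,::-1];s=np.load('pics/side1.npz')['color'][170:300,255:405,::-1]
cv2.imwrite('pics/crop1.png',np.hstack([cv2.resize(t,(390,390),interpolation=2),cv2.resize(s,(400,390),interpolation=2)]))
E
```

```text
top1 580 bar z [0.2068 0.2113 0.2153] rect (0.545790433883667, 0.10636662691831589) (0.03044608235359192, 0.2102290242910385) 30.12645721435547 mean [0.5451 0.1072 0.2113]
dir [-0.5075493   0.86162272] 120.50072723486738 maxz 0.21900999082815575
[[0.516 0.094 0.123]
 [0.596 0.09  0.13 ]
 [0.571 0.132 0.13 ]
 [0.54  0.052 0.123]] [177  72  78 178]
pan rect ((0.5549695491790771, 0.10894177109003067), (0.1764962524175644, 0.2130616307258606), 14.834844589233398)
side1 518 bar z [0.2064 0.211  0.2132] rect (0.5441423654556274, 0.10747554898262024) (0.02921225130558014, 0.2117270678281784) 30.354434967041016 mean [0.5388 0.1177 0.2107]
dir [-0.5057305   0.86269152] 120.379856461018 maxz 0.21516561386761296
[[ 0.588  0.092  0.121]
 [ 0.673 -0.088  0.111]
 [ 0.52   0.081  0.12 ]
 [ 0.562  0.138  0.121]] [204 102 176 218]
pan rect ((0.5614833831787109, 0.05436679720878601), (0.17883913218975067, 0.33500897884368896), 13.189496040344238)
```

View pics/crop1.png

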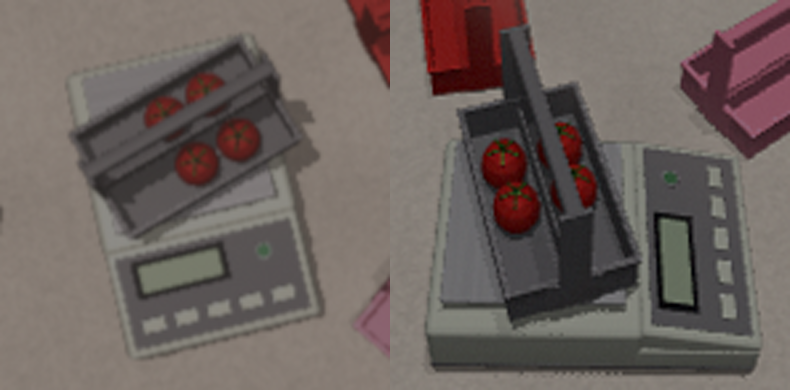

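The crop confirms it: the grey carrier on the pan holds four tomatoes. Both cameras agree on the bar: centre ≈ (0.545, 0.107), top at z = 0.211, yaw 30.3°. The tomatoes sit nearer the −y end, which puts the centre of mass at about −9 mm, so I'll grip near (0.550, 0.099). The tool needs to turn −37.4°.

Call:
step_arm --steps '[{"linear": [0.01,-0.02,0.03],"roll": -3,"claw": 1},{"linear": [0.035,-0.06,0.04],"roll": -8,"claw": 1},{"linear": [0.06,-0.11,0.04],"roll": -13,"claw": 1},{"linear": [0.09,-0.16,0.04],"roll": -18,"claw": 1},{"linear": [0.12,-0.21,0.04],"roll": -23,"claw": 1},{"linear": [0.15,-0.265,0.04],"roll": -28,"claw": 1},{"linear": [0.18,-0.32,0.04],"roll": -33,"claw": 1},{"linear": [0.21,-0.375,0.04],"roll": -37.4,"claw": 1},{"linear": [0.24,-0.43,0.04],"roll": -37.4,"claw": 1},{"linear": [0.265,-0.475,0.04],"roll": -37.4,"claw": 1},{"linear": [0.283,-0.507,0.04],"roll": -37.4,"claw": 1},{"linear": [0.293,-0.525,0.04],"roll": -37.4,"claw": 1}]'

```text
time: 1.6
ee_pos: [0.5501, 0.0975, 0.4442]
eef_rot: [0.0, 0.867, -0.499, -0.0]
contact_force: [0.2, 0.6, -0.7]
opening: 0.0873
gripper_force: 0.0
```

```bash
python3 - <<'E'
from h import *
from scipy.spatial.transform import Rotation as Ro
a=grab('wrist','w1');s=monitor.get_state();q=s['eef_rot']
M=Ro.from_quat([*q[1:],q[0]]).as_matrix();print(s['time'],s['ee_pos'],np.degrees(np.arctan2(M[1,1],M[0,1])),M[:,2],s['q'],s['contact_force'],s['torque'])
# expected bar on fisheye
def proj(X):
    c=a['R']@X+a['t'];r=np.hypot(c[0],c[1]);th=np.arctan2(r,c[2]);K=a['mtx']
    return K[0,2]+K[0,0]*th*c[0]/r,K[1,2]+K[1,1]*th*c[1]/r
c=np.array([.545,.107,.211]);y=np.array([-.505,.863,0])
for k in(-.1,-.05,0,.05,.1):print(k,proj(c+k*y))
g=s['ee_pos']+M[:,2]*.159;print('gp',g,proj(g))
E
```

```text
1.65 [0.5506484  0.0966221  0.44409862] -149.84908058359733 [-9.35480581e-04 -1.00617419e-03 -9.99999056e-01] [ 5.24043537e-01  1.44665138e-01 -1.85169149e-01  4.25820635e-04
 -1.24227548e+00  2.05188895e-03] [ 1.16188888 -1.38465332  0.36789672] [-0.1447289  -0.24122977 -0.01623334]
-0.1 (np.float64(318.65780246600093), np.float64(91.82998101131197))
-0.05 (np.float64(318.891321539163), np.float64(164.25270385209345))
0 (np.float64(319.12536435575436), np.float64(231.28564361486104))
0.05 (np.float64(319.33800265080146), np.float64(288.3175869127002))
0.1 (np.float64(319.51940414588745), np.float64(334.4666187136529))
gp [0.55049966 0.09646212 0.28509877] (np.float64(320.13272505125855), np.float64(265.15084732963214))
```

View pics/w1.png

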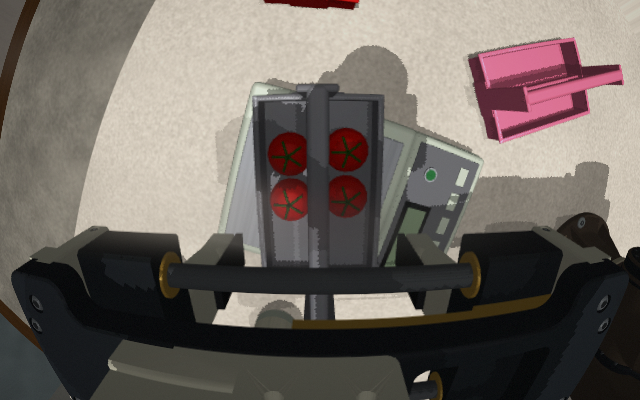

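The wrist view shows the bar vertical at u ≈ 319, between the fingers, with its far upright at v ≈ 90, as predicted. The grip spot falls about 11 mm towards the tomatoes. I'll descend and close.

Call:
step_arm --steps '[{"linear": [0,0,-0.012],"roll": 0,"claw": 1},{"linear": [0,0,-0.03],"roll": 0,"claw": 1},{"linear": [0,0,-0.048],"roll": 0,"claw": 1},{"linear": [0,0,-0.064],"roll": 0,"claw": 1},{"linear": [0,0,-0.076],"roll": 0,"claw": 1},{"linear": [0,0,-0.082],"roll": 0,"claw": 1},{"linear": [0,0,-0.082],"roll": 0,"claw": 1},{"linear": [0,0,-0.082],"roll": 0,"claw": 1}]'

```text
time: 2.65
ee_pos: [0.5497, 0.0994, 0.3632]
eef_rot: [-0.0, 0.867, -0.498, 0.0]
contact_force: [0.4, -0.5, 0.2]
opening: 0.0881
gripper_force: 0.0
```

Call:
step_arm --steps '[{"linear": [0,0,0],"roll": 0,"claw": 0.6},{"linear": [0,0,0],"roll": 0,"claw": 0.45},{"linear": [0,0,0],"roll": 0,"claw": 0.35},{"linear": [0,0,0],"roll": 0,"claw": 0.28},{"linear": [0,0,0],"roll": 0,"claw": 0.24},{"linear": [0,0,0],"roll": 0,"claw": 0.21},{"linear": [0,0,0],"roll": 0,"claw": 0.18},{"linear": [0,0,0],"roll": 0,"claw": 0.14},{"linear": [0,0,0],"roll": 0,"claw": 0.1},{"linear": [0,0,0],"roll": 0,"claw": 0},{"linear": [0,0,0],"roll": 0,"claw": 0},{"linear": [0,0,0],"roll": 0,"claw": 0}]'

```text
time: 4.15
ee_pos: [0.5495, 0.0994, 0.3627]
eef_rot: [-0.0, 0.867, -0.498, 0.0]
contact_force: [1.5, 0.8, -1.1]
opening: 0.0156
gripper_force: 30.0
```

```bash
python3 - <<'E'
from h import *
for i in range(2):
    cams.grab_frame('wrist'); s=monitor.get_state();print(s['time'],s['ee_pos'],s['opening'],s['gripper_force'],s['contact_force'],s['torque'])
E
```

```text
4.2 [0.54954683 0.09937803 0.36265724] 0.01607749369830144 29.996465742588043 [ 1.17565346  2.09493589 -1.39998293] [ 0.39331763 -0.39157324  0.02603533]
4.25 [0.54954442 0.09938091 0.3626622 ] 0.015955577991008444 29.99649167060852 [ 1.16087107  1.39022354 -0.95198038] [ 0.41730212 -0.40389526  0.00969016]
```

The fingers hold the bar: opening 16 mm, force 30 N. I'll do a small trial lift and check for tilt.

Call:
step_arm --steps '[{"linear": [0,0,0.001],"roll": 0,"claw": 0},{"linear": [0,0,0.003],"roll": 0,"claw": 0},{"linear": [0,0,0.006],"roll": 0,"claw": 0},{"linear": [0,0,0.009],"roll": 0,"claw": 0},{"linear": [0,0,0.01],"roll": 0,"claw": 0},{"linear": [0,0,0.01],"roll": 0,"claw": 0},{"linear": [0,0,0.01],"roll": 0,"claw": 0},{"linear": [0,0,0.01],"roll": 0,"claw": 0}]'

```text
time: 5.25
ee_pos: [0.5495, 0.0993, 0.3726]
eef_rot: [0.0, 0.867, -0.498, -0.0]
contact_force: [0.0, -0.3, -4.2]
opening: 0.0155
gripper_force: 30.0
```

```bash
cat > tilt.py <<'E'
from h import *
import sys
def tilt(n):
    d=grab('side',n);P=cloud(d);s=monitor.get_state();g=s['ee_pos']-[0,0,.159]
    y=np.array([-.505,.863,0]);x=np.array([.863,.505,0])
    ok=d['range_z']>0;Y=(P-g)@y;X=(P-g)@x;Z=P[...,2]-g[2]
    m=ok&(abs(X)<.012)&(abs(Z-.008)<.012)&(abs(Y)<.1)&(abs(Y)>.035)
    print('bar slope deg',np.degrees(np.arctan(np.polyfit(Y[m],Z[m],1)[0])),m.sum(),'Zmed -y/+y',np.median(Z[m&(Y<0)]),np.median(Z[m&(Y>0)]))
    print(s['time'],s['ee_pos'],s['opening'],s['gripper_force'],s['contact_force'],s['torque'])
tilt(sys.argv[1])
E
python3 tilt.py s2; python3 - <<'E'
import cv2
cv2.imwrite('pics/s2c.png',cv2.resize(cv2.imread('pics/s2.png')[140:320,230:430],None,fx=3,fy=3))
E
```

```text
bar slope deg 0.1707407076519142 175 Zmed -y/+y 0.007409787979095139 0.0075453968391240855
5.3 [0.54948587 0.09933774 0.37254341] 0.015399967180185659 29.996133148670197 [ 0.05534413  0.29507321 -3.46977647] [ 0.05973878  0.00571191 -0.02748039]
```

View pics/s2c.png

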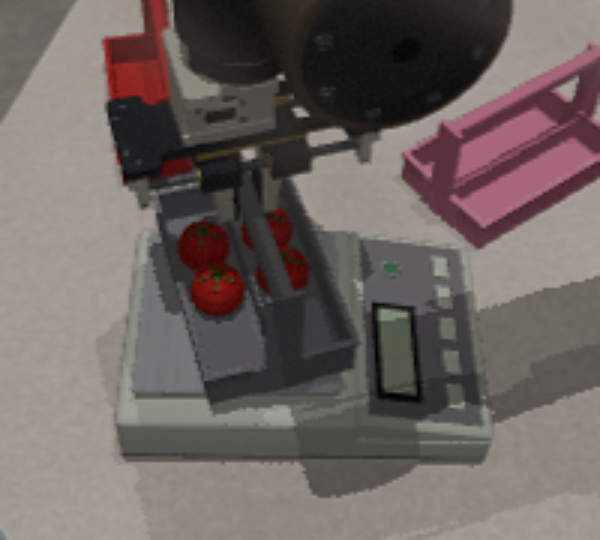

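The carrier hangs free and level: bar slope 0.2°, and about 3.8 N of weight, which fits carrier plus four tomatoes. Both pairs of tomatoes are visible. I'll lift the remaining 80 mm gently.

Call:
step_arm --steps '[{"linear": [0,0,0.002],"roll": 0,"claw": 0},{"linear": [0,0,0.007],"roll": 0,"claw": 0},{"linear": [0,0,0.015],"roll": 0,"claw": 0},{"linear": [0,0,0.024],"roll": 0,"claw": 0},{"linear": [0,0,0.034],"roll": 0,"claw": 0},{"linear": [0,0,0.044],"roll": 0,"claw": 0},{"linear": [0,0,0.054],"roll": 0,"claw": 0},{"linear": [0,0,0.063],"roll": 0,"claw": 0},{"linear": [0,0,0.071],"roll": 0,"claw": 0},{"linear": [0,0,0.077],"roll": 0,"claw": 0},{"linear": [0,0,0.08],"roll": 0,"claw": 0},{"linear": [0,0,0.08],"roll": 0,"claw": 0}]'

```text
time: 6.8
ee_pos: [0.5495, 0.0993, 0.4527]
eef_rot: [-0.0, 0.867, -0.498, -0.0]
contact_force: [0.9, -0.4, -4.5]
opening: 0.0156
gripper_force: 30.0
```

Call:
step_arm --steps '[{"linear": [0,0,0],"roll": 0,"claw": 0},{"linear": [0,0,0],"roll": 0,"claw": 0},{"linear": [0,0,0],"roll": 0,"claw": 0},{"linear": [0,0,0],"roll": 0,"claw": 0},{"linear": [0,0,0],"roll": 0,"claw": 0},{"linear": [0,0,0],"roll": 0,"claw": 0},{"linear": [0,0,0],"roll": 0,"claw": 0},{"linear": [0,0,0],"roll": 0,"claw": 0},{"linear": [0,0,0],"roll": 0,"claw": 0},{"linear": [0,0,0],"roll": 0,"claw": 0},{"linear": [0,0,0],"roll": 0,"claw": 0},{"linear": [0,0,0],"roll": 0,"claw": 0}]'

```text
time: 8.3
ee_pos: [0.5495, 0.0993, 0.4527]
eef_rot: [-0.0, 0.867, -0.498, 0.0]
contact_force: [0.2, -0.3, -5.0]
opening: 0.0159
gripper_force: 30.0
```

```bash
python3 tilt.py s3; python3 - <<'E'
import cv2
cv2.imwrite('pics/s3c.png',cv2.resize(cv2.imread('pics/s3.png')[100:300,230:430],None,fx=3,fy=3))
E
```

```text
bar slope deg 0.10822437949824397 199 Zmed -y/+y 0.007279370476624941 0.007647850730436556
8.35 [0.54950717 0.09932461 0.45266152] 0.01560714343290878 29.996125102043152 [ 0.421248    0.32220105 -5.0713242 ] [ 0.06544593  0.00641215 -0.02746174]
```

View pics/s3c.png

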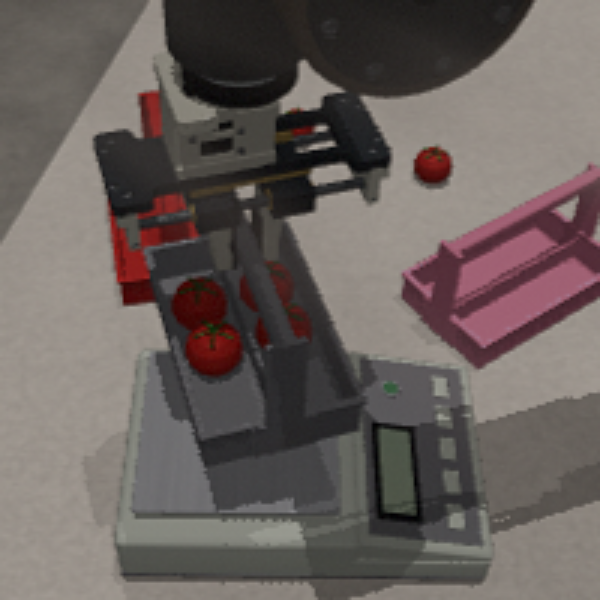

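Call:
step_arm --steps '[{"linear": [0,0,0],"roll": 0,"claw": 0},{"linear": [0,0,0],"roll": 0,"claw": 0},{"linear": [0,0,0],"roll": 0,"claw": 0},{"linear": [0,0,0],"roll": 0,"claw": 0},{"linear": [0,0,0],"roll": 0,"claw": 0},{"linear": [0,0,0],"roll": 0,"claw": 0},{"linear": [0,0,0],"roll": 0,"claw": 0},{"linear": [0,0,0],"roll": 0,"claw": 0},{"linear": [0,0,0],"roll": 0,"claw": 0},{"linear": [0,0,0],"roll": 0,"claw": 0},{"linear": [0,0,0],"roll": 0,"claw": 0},{"linear": [0,0,0],"roll": 0,"claw": 0}]'

```text
time: 9.85
ee_pos: [0.5495, 0.0993, 0.4527]
eef_rot: [0.0, 0.867, -0.498, 0.0]
contact_force: [0.1, 0.6, -4.3]
opening: 0.0158
gripper_force: 30.0
```

Call:
step_arm --steps '[{"linear": [0,0,0],"roll": 0,"claw": 0},{"linear": [0,0,0],"roll": 0,"claw": 0},{"linear": [0,0,0],"roll": 0,"claw": 0},{"linear": [0,0,0],"roll": 0,"claw": 0},{"linear": [0,0,0],"roll": 0,"claw": 0},{"linear": [0,0,0],"roll": 0,"claw": 0},{"linear": [0,0,0],"roll": 0,"claw": 0},{"linear": [0,0,0],"roll": 0,"claw": 0},{"linear": [0,0,0],"roll": 0,"claw": 0},{"linear": [0,0,0],"roll": 0,"claw": 0},{"linear": [0,0,0],"roll": 0,"claw": 0},{"linear": [0,0,0],"roll": 0,"claw": 0}]'

```text
time: 11.35
ee_pos: [0.5495, 0.0993, 0.4527]
eef_rot: [0.0, 0.867, -0.498, -0.0]
contact_force: [-0.2, -1.4, -3.8]
opening: 0.0159
gripper_force: 30.0
```

The carrier is 90 mm up, level to 0.1°, with all four tomatoes in it, and has been still for more than 4 s. I'm handing the job in.

```bash
python3 -c "
from cell import ctrl
print(ctrl.close_job())"
```

```text
the job is handed in; nothing more can be done
None
```

The carrier was lifted straight up and held still and level about 9 cm above the pan for over 4 s with all four tomatoes in it; I handed the job in with the gripper still holding it there.

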